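# Clear the x-y stage and step its wells under the pointer

## Task

Two petri dishes left on the x-y stage block its slides: stack both squarely on the third petri dish, which lies on the bench. Then move the carrier (its black knob is the handle) so that the fixed pointer stands centred over the small well, then the medium well, then the large well, pausing there for a good second each time, and leave it at the large well. Do not upset or shift the other things on the bench.

Things in the scene. Friction and masses are not known exactly. Their poses are not given: they have to be found in the camera images.
- stage: fixed base of the x-y stage, aluminium plate 194 (x) x 300 (y) x 12 mm; origin: centre of its underside; x to its back (pointer side), y to its left. Rails along y at x = +-85 mm, 8 mm high above the plate, end blocks 12 mm. On them a grey saddle (96 mm in y), on that the carrier: 100 x 100 mm, white plate with its top at z 50 mm, 34 mm wide tongue to the front with the knob
- saddle (a joint): position of saddle and carrier along the stage's y, m, -0.065 to 0.065, 0 in the middle; stays where it is left (slides with about 2 N)
- carrier (a joint): position of the carrier on the saddle along the stage's x, m, -0.042 to 0.042, 0 in the middle; stays where it is left
- knob_top (a point): centre of the top of the round black knob on the carrier's tongue, 26 mm diameter, 42 mm tall, its top 78 mm above the bench; 110 mm in front (-x of the stage) of the carrier's centre
- well_small (a point): centre, at the white plate's top, of the small well (14 mm diameter); 18 mm x, 36 mm y from the carrier's centre, in the stage's axes
- well_medium (a point): centre of the medium well (24 mm diameter); -20 mm x, 6 mm y from the carrier's centre
- well_large (a point): centre of the large well (38 mm diameter); 14 mm x, -24 mm y from the carrier's centre
- pointer_tip (a point): tip of the fixed steel needle that points down over the stage, 58 mm above the bench (8 mm above the white plate); its arm, 10 mm thick at 120 mm height, runs from it 125 mm to the back to a 140 mm tall column on a 30 x 60 mm foot
- dish_a: petri dish with lid (closed, one rigid disc), 62 mm diameter, 14 mm high, lying flat on the stage plate at its left end, between the rails; origin: centre of its underside
- dish_b: equal petri dish on the stage plate at its right end; origin: centre of its underside
- pile_dish: third petri dish, same size, flat on the bench to the left or the right of the stage: the pile's lowest; origin: centre of its underside
- tip_rack_box: pipette tip box (bystander, fixed), 89 x 118 x 82 mm high, on the side of the stage where the third dish is not; origin: centre of its underside
- beaker: glass beaker (bystander), 64 mm diameter, 76 mm high; origin: centre of its underside
- white_cup: white sample cup with lid (bystander), 51 mm diameter, 64 mm high; origin: centre of its underside
- red_cup: sample cup with red lid (bystander), 51 mm diameter, 64 mm high; origin: centre of its underside
- kitchen_timer: white timer with keys (bystander), 66 x 66 x 18 mm; origin: centre of its underside
Mind the look-alikes: they are no part of the job. Leave any green look-alike of the pile_dish alone.

How it is judged:
By the outcome, as a careful person would: the job done as asked, in the order asked, and still so for the second after the job is handed in, with the robot touching nothing.
It also fails if it takes over 72 s, if anything falls off the work surface, if the arm or the gripper's body presses on something with over 40 N, if the wrist force passes 120 N, or if a joint passes its speed limit or range.

## Robot

A 6-joint arm with a two-finger parallel gripper is mounted at the origin on a cart in front of the work surface, level with it; the furniture and walls round the work are solid. World frame = base frame: x ahead of the robot, y to its left, z up, the work surface at z = 0. Lengths are in m, angles in rad, forces in N, time in s.
With the tool pointing down it reaches from about 0.375 to 0.975 m from the base axis. Payload 3.8 kg.
Tool frame: the origin (TCP) lies at the very end of the fingers, on their centre line; the grasp point (between the pads) lies 19 mm behind it; z points along the fingers, y is the line along which they close (so a half turn about z gives the same grasp; the last joint's range is limited). The gripper opens to 85 mm and grips with 20 to 120 N. Pads are 22 mm wide; open, the fingers measure 114 mm over their backs; the gripper's body (76 mm by 85 mm) begins 54 mm behind the grasp point. The pads swing forward as they close: fully open they stand 13 mm farther back than shut.
Start: joints at [-1.331, 0.264, 1.604, -0, 1.274, -0.037], TCP at [0.184, -0.649, 0.231] pointing down, gripper open.
Joint ranges: [-2.63, 2.63], [-0.94, 2.18], [0.31, 2.57], [-1.31, 4.45], [0, 2.66], [-2.55, 2.55]. Speed limits (rad/s): [2.57, 2.57, 3.14, 3.14, 3.14, 3.14].

## Interface

Orientations are given as a rotation vector (axis times angle).
In Python, from workcell import * gives the robot as it stands.
- The arm moves only by the shell command python3 -m crank 'ROWS' [OPENING] [FORCE]. ROWS is JSON, a list that holds one entry, the list of rows, each a list of 6 numbers: the shift along the tool's x, y, z in cm, then the turn, a rotation vector about the tool's x, y, z in rad. In form: [[[dx, dy, dz, ax, ay, az], ...]]. A call has 1 to 8 rows; each row shifts and turns the commanded pose from where the row before left it, along the tool's axes as they then stand; what a row does not reach is not made up. A row lasts 1/12 s, in which the tool goes at most 41.7 mm and 7.16 degrees, less where a joint would pass 70% of its speed; a pose out of reach is approached as far as the arm can. A call with a gripper value outside its range is refused whole. OPENING is the finger opening in cm, from 0 to 8.54, set as the call begins (- or left out, the last holds). The fingers move at their own pace and stop on an object; FORCE is the grip in N (left out, the last holds). Time passes only in rows, so rows that do not move let the fingers close. It gives the time, the measured TCP pose, the force, the opening and the grip force at its end, in the units of the state.
- read_state(): the state, without advancing time (a new reading comes with each control period).
- read_camera(name): name is "scene" or "top"; returns the picture (400x640x3 uint8, blue, green, red); there is no depth.
- camera_model(name): a dict with "camera_matrix" (3x3 intrinsics, pixels), "R" (3x3) and "t" (3): a world point X has camera coordinates R X + t. Camera axes: x right, y down, z forward; pixel columns grow to the right and rows downward; lengths in m; the calibration is good to about 2 mm. A picture is of the moment at which its call begins. camera_model takes no time and is no camera call.
- finish_job(): hands the job in; it is judged then, once.
The state is a dict: "time": time; "q": joint angles; "joint_vel": joint speeds; "joint_torque": joint torques, N m; "tool_pos": TCP position; "tcp_rot": TCP orientation; "wrist_force": force on the tool from outside, world axes, zero at the start; "torque": the same for the moment, N m; "width": opening from 0.0 (shut) to 1.0 (fully open); "grip_force": force on a finger pad.
Only numpy, scipy, OpenCV 4.12 (cv2) and the standard library are available. Lean on these libraries where they do the work, as an engineer would, in place of code of your own. Each camera call takes 0.05 s, during which the arm holds its last target. There are 200 camera calls.

## Working session

There is one attempt and no reset: what is moved stays moved. The work goes in short steps, Python scripts to look and compute and a shell command to move; the robot and the scene stay as the last step left them, time stands still between calls to the robot, and variables do not carry over. Pictures are saved under pics/ and viewed, at most 10 in all, crops included, and the job is handed in when it is done.

```bash
mkdir -p pics; ls; python3 - <<'E'
from workcell import *
import cv2
s=read_state();print(s['time'],s['tool_pos'],s['tcp_rot'],s['width'])
for n in("top","scene"):
    cv2.imwrite(f"pics/{n}0.png",read_camera(n)); m=camera_model(n);print(n,m)
E
```

```text
pics
0.0 [ 0.18425984 -0.64857732  0.22993511] [-3.10931685e+00 -4.33054935e-01  4.13022636e-04] 0.9972996365288568
top {'camera_matrix': array([[506.19762188,   0.        , 315.8623734 ],
       [  0.        , 506.19762188, 194.42773578],
       [  0.        ,   0.        ,   1.        ]]), 'R': array([[-0.01842789, -0.9995564 , -0.02339697],
       [-0.98133313,  0.02256243, -0.19098749],
       [ 0.19143066,  0.01944073, -0.98131359]]), 't': array([-0.03455003,  0.52221174,  1.31795971])}
scene {'camera_matrix': array([[504.07316085,   0.        , 316.11978167],
       [  0.        , 504.07316085, 189.740553  ],
       [  0.        ,   0.        ,   1.        ]]), 'R': array([[-0.72054983, -0.69321559,  0.01612729],
       [-0.37882641,  0.37407058, -0.84649971],
       [ 0.58077405, -0.61605466, -0.53214487]]), 't': array([0.35441368, 0.28310526, 0.92430945])}
```

View pics/top0.png

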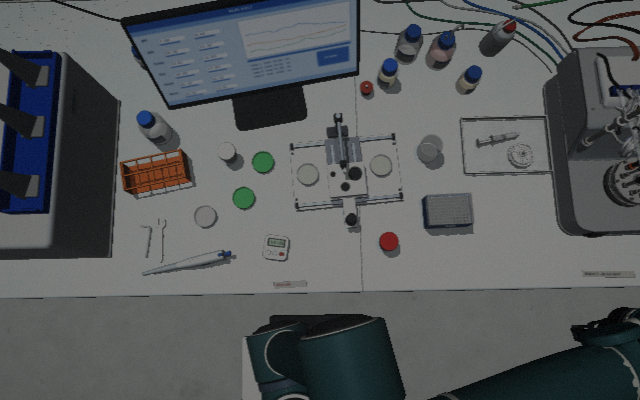

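View pics/scene0.png

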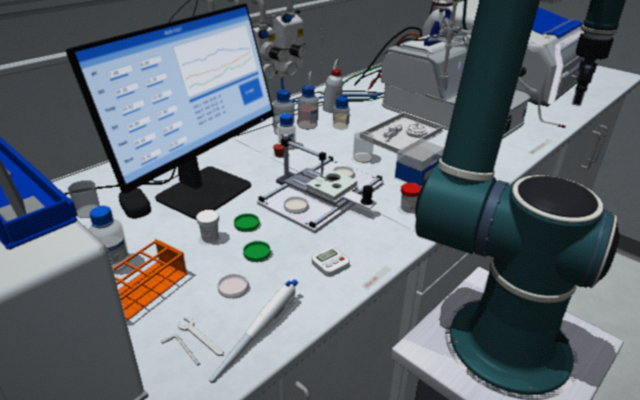

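Top view: candidates for the pile dish are the clear/grey disc (205,216) and the green discs (263,162), (244,198). I choose the grey one, because the green discs are look-alikes. dish_a is at (308,174), dish_b at (381,165), the knob at (351,219), and the tip box at (447,211) on the right, as the description says. Next is one close crop to check this, along with the measurements.

```bash
cat > h.py <<'E'
import numpy as np, cv2
from workcell import *
def ray(n,uv,z):
    m=camera_model(n);K,R,t=m['camera_matrix'],m['R'],m['t']
    d=R.T@np.linalg.inv(K)@np.array([uv[0],uv[1],1.]);c=-R.T@t
    return c+d*(z-c[2])/d[2]
def proj(n,X):
    m=camera_model(n);p=m['camera_matrix']@(m['R']@np.array(X)+m['t']);return p[:2]/p[2]
E
python3 - <<'E'
from h import *
im=cv2.imread('pics/top0.png')
a=cv2.resize(im[115:245,275:425],None,fx=4,fy=4,interpolation=cv2.INTER_CUBIC)
b=cv2.resize(im[190:240,180:230],None,fx=4,fy=4,interpolation=cv2.INTER_CUBIC)
o=np.zeros((520,800,3),np.uint8);o[:,:600]=a;o[:200,600:800]=b
cv2.imwrite('pics/crop0.png',o)
for n,uv,z in(('A',(308,174),.026),('B',(381,165),.026),('P',(205,216),.014),('knob',(351,219),.078)): print(n,ray('top',uv,z))
E
```

```text
A [ 0.58425948 -0.02413126  0.026     ]
B [ 0.60502993 -0.22705658  0.026     ]
P [0.4746643  0.26315052 0.014     ]
knob [ 0.44830128 -0.13664232  0.078     ]
```

View pics/crop0.png

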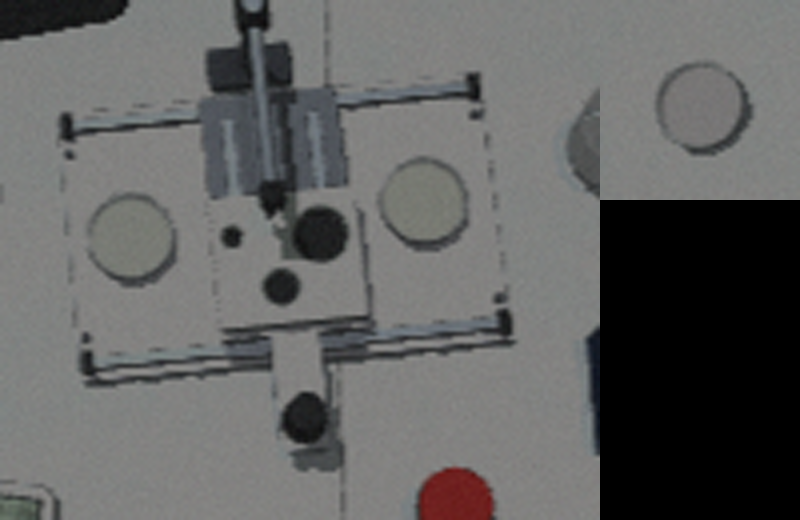

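Close crop: dish_a is at crop (132,238), dish_b at (424,202), and the wells are black discs: small (232,237), medium (282,286), large (320,234). The knob is at (304,418). The inset disc (703,107) is a clear/grey dish, not green, so it is the pile dish. Next I refine these to sub-pixel and locate the needle in the scene view.

```bash
cat >> h.py <<'E'
def blob(im,uv,r,kind):
    """sub-pixel centre of a dark disc or of a disc's Hough circle near uv (full image px)"""
    x0,y0=int(uv[0]-r),int(uv[1]-r);c=im[y0:y0+2*r+1,x0:x0+2*r+1];g=cv2.resize(c,None,fx=8,fy=8,interpolation=cv2.INTER_CUBIC)
    if kind=='dark': m=(cv2.cvtColor(g,cv2.COLOR_BGR2GRAY)<75).astype(np.uint8)
    else:
        L=cv2.GaussianBlur(g,(0,0),4).astype(float);d=L[...,{'b':0}.get(kind,0)]-L[...,2]; s=d.shape[0]//2
        if kind=='w': d=-d
        m=((d<(np.median(d[s-20:s+20,s-20:s+20])+np.median(np.r_[d[:12].ravel(),d[-12:].ravel()]))/2)).astype(np.uint8)
    n,l,st,ce=cv2.connectedComponentsWithStats(m); i=l[g.shape[0]//2,g.shape[1]//2]
    k=np.array(ce[i]); return np.array([x0,y0])+(k+.5)/8-.5, st[i,4]/64., st[i,2:4]/8
E
python3 - <<'E'
from h import *
im=cv2.imread('pics/top0.png')
for n,uv,r,k,z in(('small',(333,174),6,'dark',.05),('med',(345,187),8,'dark',.05),('large',(355,173),10,'dark',.05),('knob',(351,219),9,'dark',.078),('A',(308,174),16,'b',.026),('B',(381,165),16,'b',.026),('P',(205.5,216.5),16,'b',.014)):
    c,a,wh=blob(im,uv,r,k);print(n,c.round(2),a,wh,ray('top',c,z).round(4))
for p in((306.,174.),(300,174),(290,190),(381,165),(366,185),(205,216),(220,230)): print(p,im[int(p[1])-1:int(p[1])+2,int(p[0])-1:int(p[0])+2].mean((0,1)).round(1))
b=[(66,127),(474,85),(87,362),(505,322)]
for p in b: print(ray('top',(275+(p[0]+.5)/4-.5,115+(p[1]+.5)/4-.5),.024).round(4))
s=cv2.imread('pics/scene0.png');cv2.imwrite('pics/crop1.png',cv2.resize(s[125:225,255:395],None,fx=5.7,fy=5.7,interpolation=cv2.INTER_CUBIC))
E
```

```text
small [332.49 173.77] 20.984375 [5.125 5.25 ] [ 0.5776 -0.0917  0.05  ]
med [344.92 186.27] 62.234375 [9. 9.] [ 0.5421 -0.1244  0.05  ]
large [352.74 172.48] 197.25 [17.  17.5] [ 0.5799 -0.1468  0.05  ]
knob [352.47 220.6 ] 173.5625 [15.875 19.   ] [ 0.444  -0.1404  0.078 ]
A [307.76 173.88] 191.8125 [18.875 18.   ] [ 0.5846 -0.0235  0.026 ]
B [380.44 165.01] 261.484375 [19.25  18.125] [ 0.605  -0.2255  0.026 ]
P [205.81 216.92] 793.84375 [33. 33.] [0.472  0.2608 0.014 ]
(306.0, 174.0) [116.1 122.  120. ]
(300, 174) [116.3 122.6 120.3]
(290, 190) [127.9 130.  128.4]
(381, 165) [115.  122.1 120. ]
(366, 185) [107.3 106.7 106.3]
(205, 216) [117.1 117.2 119.1]
(220, 230) [128.6 130.  127.9]
[0.6656 0.0221 0.024 ]
[ 0.6889 -0.2648  0.024 ]
[0.4978 0.0092 0.024 ]
[ 0.5191 -0.278   0.024 ]
```

View pics/crop1.png

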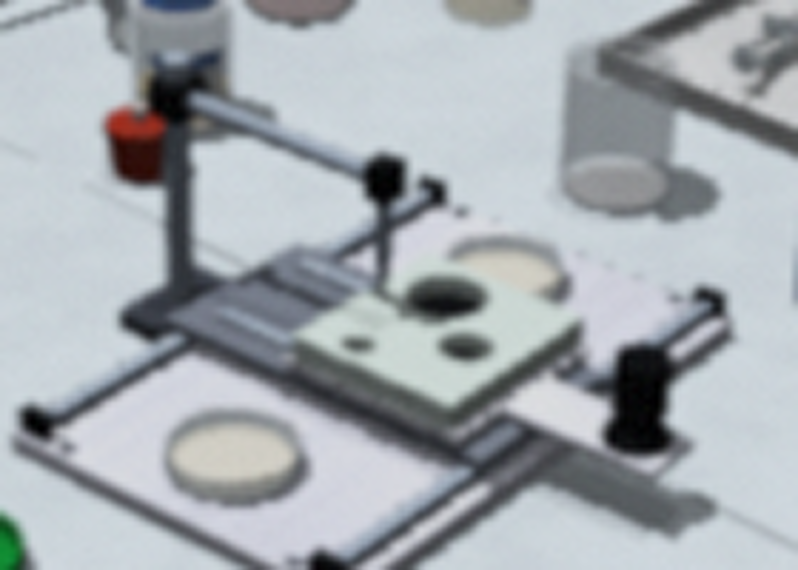

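Scene crop: the needle tip is at crop (383,290), which is scene px (321.8,175.5), just behind the large well. The dishes lie clear between the rails. Stage yaw is about 4.4°, the carrier is at (0.5625,-0.129), and the knob is at (0.4525,-0.137). Next I turn the tool so it closes along the stage's x, and go above dish_a.

```bash
python3 - <<'E'
from h import *
t=ray('scene',(321.8,175.5),.058);print('tip',t,proj('top',t))
E
python3 -m crank '[[[0,0,0,0,0,-0.1142],[0,0,0,0,0,-0.1142],[0,0,0,0,0,-0.1142],[0,0,0,0,0,-0.1142],[0,0,0,0,0,-0.1142],[0,0,0,0,0,-0.1142]]]' 8.5 30
python3 -m crank '[[[0,0,0,0,0,-0.1142],[0,0,0,0,0,-0.1142],[0,0,0,0,0,-0.1142],[0,0,0,0,0,-0.1142],[0,0,0,0,0,-0.1142],[0,0,0,0,0,-0.1142]]]'
python3 -m crank '[[[2,1.5,0,0,0,0],[2.96,2.24,0,0,0,0],[2.96,2.24,0,0,0,0],[2.96,2.24,0,0,0,0],[2.96,2.24,0,0,0,0],[2.96,2.24,0,0,0,0],[2.96,2.24,0,0,0,0],[2.96,2.24,0,0,0,0]]]'
python3 -m crank '[[[2.96,2.24,0,0,0,0],[2.96,2.24,0,0,0,0],[2.96,2.24,0,0,0,0],[2.96,2.24,0,0,0,0],[2.96,2.24,0,0,0,0],[2.96,2.24,0,0,0,0],[2,1.5,0,0,0,0],[0,0,0,0,0,0]]]'
```

```text
tip [ 0.59259258 -0.12471641  0.058     ] [344.57781261 167.41810641]
time: 0.6
tool_pos: [0.1844, -0.6489, 0.2305]
tcp_rot: [-2.78, -1.461, -0.001]
wrist_force: [-0.6, -0.1, 0.5]
width: 0.997
grip_force: 0.0
time: 1.1
tool_pos: [0.1844, -0.6489, 0.2304]
tcp_rot: [-2.128, -2.31, -0.001]
wrist_force: [-1.0, 1.0, 0.7]
width: 0.996
grip_force: 0.0
time: 1.77
tool_pos: [0.3388, -0.4078, 0.2308]
tcp_rot: [-2.135, -2.304, -0.0]
wrist_force: [1.1, -0.4, 0.7]
width: 0.996
grip_force: 0.0
time: 2.43
tool_pos: [0.474, -0.1973, 0.2309]
tcp_rot: [-2.129, -2.309, -0.003]
wrist_force: [-0.5, 0.4, 0.2]
width: 0.995
grip_force: 0.0
```

```bash
cat > go.py <<'E'
import sys
from h import *
from scipy.spatial.transform import Rotation as R
s=read_state();M=R.from_rotvec(s['tcp_rot']).as_matrix()
print('d_cm',(100*M.T@(np.array([float(v) for v in sys.argv[1:4]])-s['tool_pos'])).round(2),'yaw',np.degrees(np.arctan2(M[1,0],M[0,0])).round(2))
E
python3 -m crank '[[[2.74,2.06,0,0,0,0],[2.74,2.06,0,0,0,0],[2.74,2.06,0,0,0,0],[2.74,2.06,0,0,0,0],[2.74,2.06,1,0,0,0],[2.74,2.06,2,0,0,0],[0,0,4,0,0,0],[0,0,4,0,0,0]]]'
python3 -m crank '[[[0,0,2,0,0,0],[0,0,0,0,0,0],[0,0,0,0,0,0]]]'
python3 go.py .5846 -.0236 .014
```

```text
time: 3.1
tool_pos: [0.5856, -0.0268, 0.1219]
tcp_rot: [2.129, 2.305, 0.005]
wrist_force: [0.3, -1.1, 0.1]
width: 1.0
grip_force: 0.0
time: 3.35
tool_pos: [0.5814, -0.0283, 0.0996]
tcp_rot: [-2.133, -2.302, 0.004]
wrist_force: [1.0, 0.2, 0.9]
width: 1.0
grip_force: 0.0
d_cm [0.44 0.39 8.56] yaw 94.36
```

```bash
python3 -m crank '[[[0.44,0.39,2,0,0,0],[0,0,2.5,0,0,0],[0,0,1.5,0,0,0],[0,0,1,0,0,0],[0,0,0,0,0,0],[0,0,0,0,0,0]]]'
python3 go.py .5846 -.0236 .014
python3 - <<'E'
from h import *
a=read_camera('top')[115:245,275:425];b=read_camera('scene')[115:235,255:405]
cv2.imwrite('pics/g1.png',np.hstack([cv2.resize(a,(400,346)),cv2.resize(b,(400,346))]))
E
```

```text
time: 3.85
tool_pos: [0.5877, -0.0237, 0.0328]
tcp_rot: [2.134, 2.303, 0.002]
wrist_force: [0.3, 0.4, 0.1]
width: 0.998
grip_force: 0.0
d_cm [ 0.03 -0.31  1.88] yaw 94.35
```

View pics/g1.png

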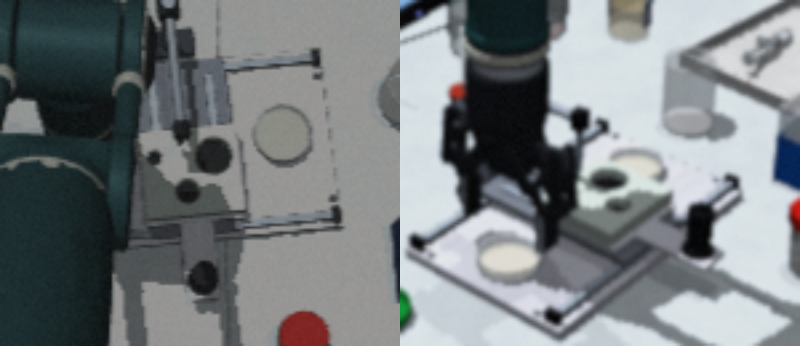

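Left half (top): the arm hides dish_a, and dish_b is at (283,135). Right half (scene): the gripper is over the left end of the stage, the dish is at (508,260), and the front finger tip is at about (548,245). I check this by projecting the expected finger positions.

```bash
python3 - <<'E'
from h import *
from scipy.spatial.transform import Rotation as R
s=read_state();M=R.from_rotvec(s['tcp_rot']).as_matrix();p=s['tool_pos'];print(p,M.round(2).tolist())
f=lambda X:((proj('scene',X)-[255,115])*[400/150,346/120]+[400,0]).round(0)
for dz in(0,.013):
  for y in(-.045,0,.045): print(dz,y,f(p+M@[0,y,-dz]))
print('dish',f([.5846,-.0236,.026]))
E
```

```text
[ 0.58839236 -0.02357491  0.03348467] [[-0.08, 1.0, 0.0], [1.0, 0.08, -0.0], [-0.0, 0.0, -1.0]]
0 -0.045 [543. 261.]
0 0 [507. 242.]
0 0.045 [472. 224.]
0.013 -0.045 [544. 248.]
0.013 0 [507. 229.]
0.013 0.045 [471. 211.]
dish [510. 251.]
```

```bash
python3 -m crank '[[[0,-0.35,0.8,0,0,0],[0,0,0.7,0,0,0],[0,0,0.4,0,0,0],[0,0,0,0,0,0],[0,0,0,0,0,0]]]'
python3 go.py .5846 -.0236 .014
python3 -m crank '[[[0,0,0,0,0,0],[0,0,0,0,0,0],[0,0,0,0,0,0],[0,0,0,0,0,0],[0,0,0,0,0,0],[0,0,0,0,0,0]]]' 5.6 25
python3 go.py .5846 -.0236 .014
```

```text
time: 4.37
tool_pos: [0.5824, -0.0234, 0.0116]
tcp_rot: [-2.134, -2.304, 0.001]
wrist_force: [0.0, 0.8, 0.6]
width: 0.994
grip_force: 0.0
d_cm [-0.04  0.21 -0.24] yaw 94.38
time: 4.87
tool_pos: [0.5836, -0.0235, 0.0128]
tcp_rot: [2.134, 2.304, 0.001]
wrist_force: [-0.5, -0.3, 2.1]
width: 0.699
grip_force: 27.2
d_cm [-0.02  0.09 -0.12] yaw 94.38
```

```bash
python3 -m crank '[[[0,0,-0.5,0,0,0],[0,0,-1.5,0,0,0],[0,0,-3,0,0,0],[0,0,-3,0,0,0],[0,0,-1,0,0,0],[0,0,0,0,0,0]]]'
python3 -m crank '[[[1.5,-0.4,0,0,0,0],[3,-0.9,0,0,0,0],[3.8,-1.1,0,0,0,0],[3.8,-1.1,0,0,0,0],[3.8,-1.1,0,0,0,0],[3.8,-1.1,0,0,0,0],[3.8,-1.1,0,0,0,0],[3.0,-0.9,0,0,0,0]]]'
python3 -m crank '[[[1.5,-0.5,0,0,0,0],[1.0,-0.4,0,0,0,0],[0,0,0,0,0,0],[0,0,0,0,0,0],[0,0,0,0,0,0],[0,0,0,0,0,0]]]'
python3 go.py .4735 .2622 .0155
python3 - <<'E'
from h import *
cv2.imwrite('pics/p1.png',np.hstack([read_camera('top')[150:270,140:300],read_camera('scene')[220:340,160:320]]))
E
```

```text
time: 5.37
tool_pos: [0.5859, -0.0237, 0.1062]
tcp_rot: [2.131, 2.3, 0.007]
wrist_force: [1.5, 0.2, -0.3]
width: 0.704
grip_force: 27.2
time: 6.03
tool_pos: [0.4822, 0.2369, 0.0996]
tcp_rot: [-2.132, -2.303, 0.006]
wrist_force: [0.8, 0.1, -0.7]
width: 0.695
grip_force: 27.2
time: 6.53
tool_pos: [0.4754, 0.258, 0.1018]
tcp_rot: [2.137, 2.303, -0.001]
wrist_force: [-0.2, -1.9, -0.6]
width: 0.699
grip_force: 27.2
d_cm [ 0.44 -0.15  8.63] yaw 94.29
```

```bash
python3 - <<'E'
from h import *
def fit(n,im,X,r=.031):
    # warp-free: sample gradient along projected rim normals, fit circle in the plane by rays
    g=cv2.GaussianBlur(cv2.cvtColor(im,cv2.COLOR_BGR2GRAY),(0,0),.8).astype(np.float32)
    pts=[]
    for a in np.linspace(0,2*np.pi,72,endpoint=False):
        rr=np.linspace(r-.006,r+.006,49);uv=np.array([proj(n,[X[0]+q*np.cos(a),X[1]+q*np.sin(a),X[2]]) for q in rr],np.float32)
        v=cv2.remap(g,uv[None,:,0],uv[None,:,1],cv2.INTER_CUBIC)[0];d=np.gradient(v);i=np.argmin(d)
        if d[i]<-.6: pts.append([X[0]+rr[i]*np.cos(a),X[1]+rr[i]*np.sin(a)])
    p=np.array(pts)
    from scipy.optimize import least_squares
    s=least_squares(lambda c:np.hypot(*(p-c[:2]).T)-c[2],[X[0],X[1],r],loss='soft_l1',f_scale=.001).x
    return len(p),s.round(4)
for n in('top','scene'):
    im=cv2.imread(f'pics/{n}0.png')
    for k,X in(('A',(.5846,-.0236,.026)),('B',(.605,-.2257,.026)),('P',(.4735,.2622,.014))):
        print(n,k,*fit(n,im,X))
E
```

```text
Traceback (most recent call last):
  File "h.py", line 8, in proj
    m=camera_model(n);p=m['camera_matrix']@(m['R']@np.array(X)+m['t']);return p[:2]/p[2]
ValueError: time passes only in moves, steps and waits
```

```bash
sed -i 's/^from workcell import \*/from workcell import *\nfrom functools import lru_cache\ncamera_model=lru_cache(camera_model)/' h.py
cat > fit.py <<'E'
from h import *
from scipy.optimize import least_squares
def fit(n,im,X,r=.031):
    """circle through the rim edges found along rays from the guess X, in the plane z=X[2]"""
    g=cv2.GaussianBlur(cv2.cvtColor(im,cv2.COLOR_BGR2GRAY),(0,0),.8).astype(np.float32);pts=[]
    for a in np.linspace(0,2*np.pi,72,endpoint=False):
        rr=np.linspace(r-.006,r+.006,49);P=[[X[0]+q*np.cos(a),X[1]+q*np.sin(a)] for q in rr]
        uv=np.array([proj(n,[*p,X[2]]) for p in P],np.float32)
        d=np.gradient(cv2.remap(g,uv[None,:,0],uv[None,:,1],cv2.INTER_CUBIC)[0]);i=np.argmin(d)
        if d[i]<-.6: pts.append(P[i])
    p=np.array(pts)
    return len(p),least_squares(lambda c:np.hypot(*(p-c[:2]).T)-c[2],[X[0],X[1],r],loss='soft_l1',f_scale=.001).x.round(4)
E
python3 - <<'E'
from fit import *
for n in('top','scene'):
    im=cv2.imread(f'pics/{n}0.png')
    for k,X in(('A',(.5846,-.0236,.026)),('B',(.605,-.2257,.026)),('P',(.4735,.2622,.014))): print(n,k,*fit(n,im,X))
E
```

```text
top A 64 [ 0.5841 -0.0227  0.0265]
top B 64 [ 0.6046 -0.2258  0.0264]
top P 64 [0.474  0.2627 0.0266]
scene A 44 [ 0.5858 -0.0265  0.0331]
scene B 25 [ 0.6    -0.2211  0.024 ]
scene P 44 [0.4702 0.2673 0.0268]
```

```bash
python3 go.py .4738 .2621 .0155; python3 -m crank '[[[0.4,-0.1,2,0,0,0],[0,0,2.5,0,0,0],[0,0,2,0,0,0],[0,0,0.8,0,0,0],[0,0,0,0,0,0],[0,0,0,0,0,0],[0,0,0,0,0,0]]]'
python3 go.py .4738 .2621 .0155
```

```text
d_cm [ 0.42 -0.16  8.67] yaw 94.27
time: 7.22
tool_pos: [0.4752, 0.2633, 0.0306]
tcp_rot: [2.135, 2.303, 0.003]
wrist_force: [0.4, 0.4, -0.5]
width: 0.701
grip_force: 27.2
d_cm [-0.11 -0.15  1.51] yaw 94.35
```

```bash
python3 -m crank '[[[-0.1,-0.1,0.6,0,0,0],[0,0,0.5,0,0,0],[0,0,0.2,0,0,0],[0,0,0,0,0,0],[0,0,0,0,0,0],[0,0,0,0,0,0]]]'
python3 go.py .4738 .2621 .0155
```

```text
time: 7.72
tool_pos: [0.473, 0.2621, 0.0164]
tcp_rot: [2.135, 2.305, 0.0]
wrist_force: [-0.0, -0.5, -0.8]
width: 0.702
grip_force: 27.2
d_cm [-0.    0.08  0.09] yaw 94.38
```

```bash
python3 -m crank '[[[0,0.05,0.1,0,0,0],[0,0,0,0,0,0],[0,0,0,0,0,0]]]'
python3 go.py .4738 .2621 .0155
python3 -m crank '[[[0,0,0,0,0,0],[0,0,0,0,0,0],[0,0,0,0,0,0],[0,0,0,0,0,0]]]' 7.4
python3 -m crank '[[[0,0,-1,0,0,0],[0,0,-2,0,0,0],[0,0,-3,0,0,0],[0,0,-3,0,0,0],[-2,0.5,0,0,0,0],[-3.8,1,0,0,0,0],[-3.8,1,0,0,0,0],[-3.8,1,0,0,0,0]]]' 8.5
python3 - <<'E'
from fit import *
im=read_camera('top');cv2.imwrite('pics/t2.png',im);sc=read_camera('scene');cv2.imwrite('pics/s2.png',sc)
print(fit('top',im,(.474,.2627,.028)),fit('top',im,(.6046,-.2258,.026)))
o=np.hstack([cv2.resize(im[175:255,165:245],(400,400)),cv2.resize(sc[245:325,190:270],(400,400))]);cv2.imwrite('pics/c2.png',o)
E
```

```text
time: 7.97
tool_pos: [0.4735, 0.2621, 0.0153]
tcp_rot: [2.135, 2.305, 0.0]
wrist_force: [-0.2, -0.0, 0.1]
width: 0.704
grip_force: 27.2
d_cm [ 0.    0.03 -0.02] yaw 94.38
time: 8.3
tool_pos: [0.4735, 0.2621, 0.0154]
tcp_rot: [2.135, 2.305, 0.0]
wrist_force: [-0.1, 0.2, 0.1]
width: 0.867
grip_force: 0.0
time: 8.97
tool_pos: [0.5192, 0.1302, 0.1068]
tcp_rot: [2.132, 2.306, 0.002]
wrist_force: [0.1, -0.2, -0.3]
width: 0.997
grip_force: 0.0
(50, array([0.4715, 0.2629, 0.0282])) (64, array([ 0.6047, -0.2258,  0.0264]))
```

View pics/c2.png

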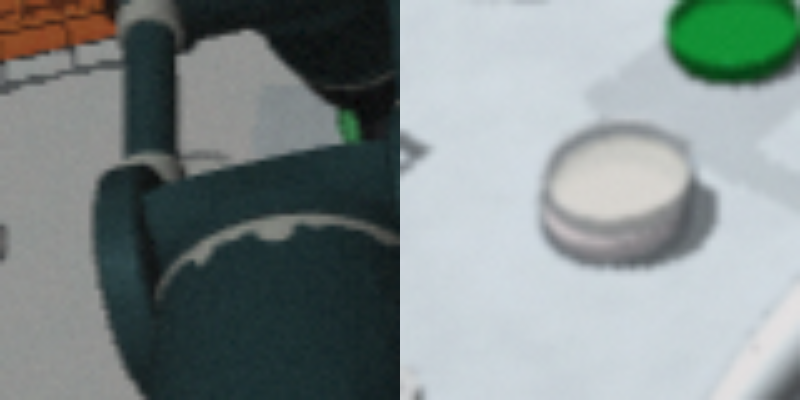

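The scene crop shows dish_a squarely on the pile dish at crop (620,190). In the top view the arm hides it. Next is dish_b, going over the pointer.

```bash
python3 -m crank '[[[-0.5,0,-3,0,0,0],[-1.5,0.3,-3,0,0,0],[-2.5,0.5,-3,0,0,0],[-3.6,0.6,-1,0,0,0],[-3.8,0.6,0,0,0,0],[-3.8,0.6,0,0,0,0],[-3.8,0.6,0,0,0,0],[-3.8,0.6,0,0,0,0]]]' 8.5
python3 -m crank '[[[-3.8,0.6,0,0,0,0],[-3.8,0.6,0,0,0,0],[-2.5,0.5,0,0,0,0],[-1.5,0.3,0,0,0,0],[0,0,0,0,0,0],[0,0,0,0,0,0],[0,0,0,0,0,0]]]'
python3 - <<'E'
from fit import *
im=read_camera('top');cv2.imwrite('pics/t3.png',im)
print(fit('top',im,(.474,.2627,.028)))
E
python3 go.py .6047 -.2258 .013
```

```text
time: 9.73
tool_pos: [0.5745, -0.0993, 0.2064]
tcp_rot: [2.134, 2.305, 0.002]
wrist_force: [0.5, 0.4, 0.2]
width: 0.996
grip_force: 0.0
time: 10.32
tool_pos: [0.6028, -0.2108, 0.2052]
tcp_rot: [-2.133, -2.305, -0.001]
wrist_force: [-0.6, -0.1, 0.3]
width: 0.994
grip_force: 0.0
(70, array([0.4723, 0.2608, 0.027 ]))
d_cm [-1.55  0.08 19.23] yaw 94.46
```

```bash
python3 -m crank '[[[-1.55,0.1,2,0,0,0],[0,0,4,0,0,0],[0,0,4,0,0,0],[0,0,3.5,0,0,0],[0,0,2,0,0,0],[0,0,0.5,0,0,0],[0,0,0,0,0,0],[0,0,0,0,0,0]]]'
python3 go.py .6047 -.2258 .013
```

```text
time: 11.03
tool_pos: [0.6062, -0.2272, 0.0466]
tcp_rot: [2.133, 2.305, 0.001]
wrist_force: [0.3, 0.2, 1.1]
width: 0.995
grip_force: 0.0
d_cm [ 0.15 -0.14  3.36] yaw 94.44
```

```bash
python3 -m crank '[[[0.1,-0.05,1,0,0,0],[0,0,1.2,0,0,0],[0,0,0.8,0,0,0],[0,0,0.3,0,0,0],[0,0,0,0,0,0],[0,0,0,0,0,0],[0,0,0,0,0,0]]]'
python3 go.py .6047 -.2258 .013
python3 -m crank '[[[0,0,0,0,0,0],[0,0,0,0,0,0],[0,0,0,0,0,0],[0,0,0,0,0,0],[0,0,0,0,0,0],[0,0,0,0,0,0]]]' 5.6 25
python3 go.py .6047 -.2258 .013
```

```text
time: 11.62
tool_pos: [0.6049, -0.2271, 0.0125]
tcp_rot: [2.135, 2.304, 0.0]
wrist_force: [-0.5, 0.1, -0.7]
width: 0.997
grip_force: 0.0
d_cm [ 0.13 -0.01 -0.05] yaw 94.37
time: 12.12
tool_pos: [0.6053, -0.2272, 0.0131]
tcp_rot: [2.134, 2.304, 0.001]
wrist_force: [-0.2, 0.4, 5.9]
width: 0.701
grip_force: 27.3
d_cm [ 0.15 -0.05  0.01] yaw 94.38
```

```bash
python3 -m crank '[[[0,0,-0.5,0,0,0],[0,0,-2,0,0,0],[0,0,-4,0,0,0],[0,0,-4,0,0,0],[0,0,-4,0,0,0],[0.5,0,-2.5,0,0,0],[2,-0.4,-1,0,0,0],[3.5,-0.7,0,0,0,0]]]'
python3 -m crank '[[[3.8,-0.7,0,0,0,0],[3.8,-0.7,0,0,0,0],[3.8,-0.7,0,0,0,0],[3.8,-0.7,0,0,0,0],[3.8,-0.7,0,0,0,0],[3.8,-0.7,0,0,0,0],[3.8,-0.7,0,0,0,0],[3.8,-0.7,0,0,0,0]]]'
python3 -m crank '[[[3.8,-0.7,0,0,0,0],[3.5,-0.7,0,0,0,0],[2.5,-0.5,1,0,0,0],[1.5,-0.4,3,0,0,0],[0.5,-0.2,3,0,0,0],[0,0,2,0,0,0],[0,0,0,0,0,0],[0,0,0,0,0,0]]]'
python3 go.py .4735 .2615 .030
```

```text
time: 12.78
tool_pos: [0.5921, -0.1707, 0.1972]
tcp_rot: [2.132, 2.295, 0.005]
wrist_force: [0.3, -0.3, -1.3]
width: 0.701
grip_force: 27.3
time: 13.45
tool_pos: [0.5087, 0.1325, 0.192]
tcp_rot: [-2.135, -2.304, 0.001]
wrist_force: [0.4, 0.8, -0.7]
width: 0.698
grip_force: 27.3
time: 14.12
tool_pos: [0.4744, 0.2461, 0.1008]
tcp_rot: [-2.133, -2.304, 0.006]
wrist_force: [0.4, 0.5, 0.8]
width: 0.703
grip_force: 27.3
d_cm [1.55 0.05 7.08] yaw 94.4
```

```bash
python3 -m crank '[[[1.55,0,1,0,0,0],[0,0,2,0,0,0],[0,0,1.2,0,0,0],[0,0,0.8,0,0,0],[0,0,0,0,0,0],[0,0,0,0,0,0],[0,0,0,0,0,0]]]'
python3 go.py .4735 .2615 .030
```

```text
time: 14.7
tool_pos: [0.4758, 0.2621, 0.0533]
tcp_rot: [2.135, 2.304, 0.002]
wrist_force: [0.6, 0.2, -1.3]
width: 0.699
grip_force: 27.3
d_cm [-0.05 -0.23  2.33] yaw 94.34
```

```bash
python3 -m crank '[[[-0.05,-0.15,1,0,0,0],[0,0,0.8,0,0,0],[0,0,0.4,0,0,0],[0,0,0,0,0,0],[0,0,0,0,0,0],[0,0,0,0,0,0]]]'
python3 go.py .4735 .2615 .030
```

```text
time: 15.2
tool_pos: [0.4735, 0.2615, 0.0302]
tcp_rot: [-2.135, -2.305, 0.0]
wrist_force: [0.7, 1.0, -0.3]
width: 0.701
grip_force: 27.3
d_cm [-0.    0.    0.02] yaw 94.38
```

Spot on. I lower the last millimetre, release, and move away towards the knob.

```bash
python3 -m crank '[[[0,0,0.1,0,0,0],[0,0,0,0,0,0],[0,0,0,0,0,0]]]'
python3 -m crank '[[[0,0,0,0,0,0],[0,0,0,0,0,0],[0,0,0,0,0,0],[0,0,0,0,0,0]]]' 7.4
python3 -m crank '[[[0,0,-1,0,0,0],[0,0,-2,0,0,0],[0,0,-3,0,0,0],[0,0,-4,0,0,0],[-1,0,-2,0,0,0],[-2.5,0,-1,0,0,0],[-3.8,0,0,0,0,0],[-3.8,0,0,0,0,0]]]' 8
python3 -m crank '[[[-3.8,0,0,0,0,0],[-3.8,0,0,0,0,0],[-3.8,0,0,0,0,0],[-3.8,0,0,0,0,0],[-3.8,0,0,0,0,0],[-3.0,0,0,0,0,0],[0,0,0,0,0,0],[0,0,0,0,0,0]]]' 6
python3 - <<'E'
from fit import *
im=read_camera('top');sc=read_camera('scene')
print(fit('top',im,(.474,.262,.042)))
cv2.imwrite('pics/t4.png',im);cv2.imwrite('pics/s4.png',sc)
o=np.hstack([cv2.resize(im[185:245,175:235],(400,400)),cv2.resize(sc[245:325,190:270],(400,400))]);cv2.imwrite('pics/c4.png',o)
E
python3 go.py .4525 -.137 .05
```

```text
time: 15.45
tool_pos: [0.4737, 0.2616, 0.0295]
tcp_rot: [2.135, 2.305, 0.001]
wrist_force: [-0.6, 0.3, 0.0]
width: 0.702
grip_force: 27.3
time: 15.78
tool_pos: [0.4736, 0.2615, 0.0294]
tcp_rot: [2.135, 2.305, 0.0]
wrist_force: [-0.0, -0.1, -0.2]
width: 0.867
grip_force: 0.0
time: 16.45
tool_pos: [0.4831, 0.1507, 0.162]
tcp_rot: [2.13, 2.306, 0.006]
wrist_force: [-0.0, -0.3, -0.2]
width: 0.936
grip_force: 0.0
time: 17.12
tool_pos: [0.4989, -0.07, 0.1601]
tcp_rot: [2.139, 2.3, 0.001]
wrist_force: [0.0, 0.1, 0.6]
width: 0.702
grip_force: 0.0
(69, array([0.4719, 0.2594, 0.0275]))
d_cm [-6.52 -5.13 10.96] yaw 94.35
```

View pics/c4.png

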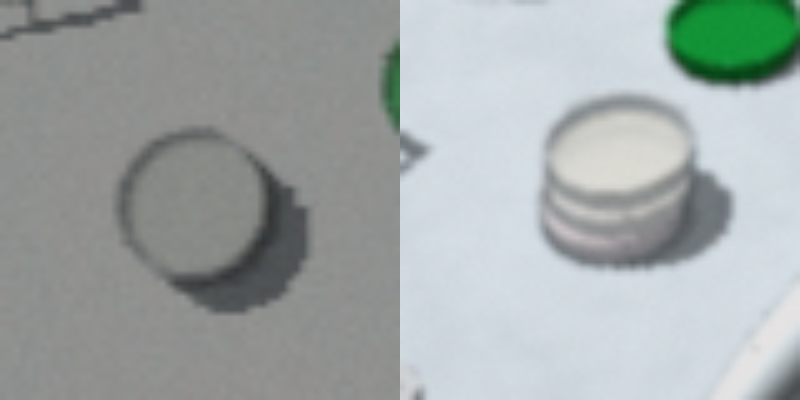

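Both crops show three dishes stacked squarely: top (195,205), scene (618,180). Now the knob.

```bash
python3 -m crank '[[[-1.5,-1.3,0,0,0,0],[-2.5,-2,0,0,0,0],[-2,-1.4,0,0,0,0],[-0.5,-0.4,1,0,0,0],[0,0,1.5,0,0,0],[0,0,0.5,0,0,0],[0,0,0,0,0,0],[0,0,0,0,0,0]]]' 6
python3 go.py .4525 -.137 .05
python3 - <<'E'
from fit import *
im=read_camera('top');sc=read_camera('scene');cv2.imwrite('pics/t5.png',im);cv2.imwrite('pics/s5.png',sc)
cv2.imwrite('pics/c5.png',np.hstack([cv2.resize(im[140:240,300:400],(400,400)),cv2.resize(sc[140:210,320:390],(400,400))]))
E
```

```text
time: 17.88
tool_pos: [0.4528, -0.136, 0.1289]
tcp_rot: [-2.132, -2.305, 0.0]
wrist_force: [0.3, -0.1, 0.4]
width: 0.701
grip_force: 0.0
d_cm [-0.1  -0.03  7.89] yaw 94.47
```

View pics/c5.png

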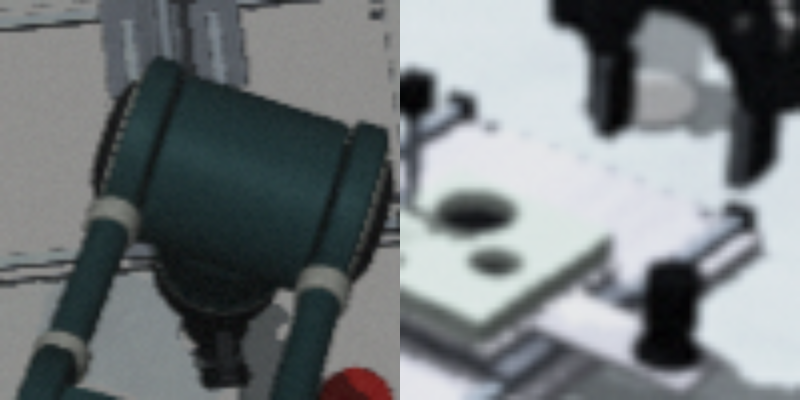

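In the scene crop the fingers straddle the knob (670,310) from above. In the top view the wrist hides the wells, so I will check with the scene camera. I descend and grip.

```bash
python3 -m crank '[[[-0.1,0,2,0,0,0],[0,0,2.5,0,0,0],[0,0,2,0,0,0],[0,0,1,0,0,0],[0,0,0.3,0,0,0],[0,0,0,0,0,0],[0,0,0,0,0,0]]]'
python3 go.py .4525 -.137 .05
python3 -m crank '[[[0,0,0,0,0,0],[0,0,0,0,0,0],[0,0,0,0,0,0],[0,0,0,0,0,0],[0,0,0,0,0,0],[0,0,0,0,0,0],[0,0,0,0,0,0]]]' 1.5 40
python3 go.py .4525 -.137 .05
```

```text
time: 18.57
tool_pos: [0.454, -0.1385, 0.0523]
tcp_rot: [2.134, 2.304, 0.001]
wrist_force: [-0.0, -0.6, 0.2]
width: 0.703
grip_force: 0.0
d_cm [ 0.16 -0.14  0.23] yaw 94.39
time: 19.15
tool_pos: [0.4537, -0.1385, 0.0525]
tcp_rot: [2.134, 2.304, 0.001]
wrist_force: [-1.6, 0.7, 5.4]
width: 0.288
grip_force: 39.2
d_cm [ 0.16 -0.11  0.25] yaw 94.38
```

```bash
cat > wells.py <<'E'
from h import *
W={'small':(18,36),'med':(-20,6),'large':(14,-24)}
th=np.radians(4.4);Rs=np.array([[np.cos(th),-np.sin(th)],[np.sin(th),np.cos(th)]])
def dark(im,c,r,thr=70):
    c=np.round(c).astype(int);g=cv2.cvtColor(im[c[1]-r:c[1]+r+1,c[0]-r:c[0]+r+1],cv2.COLOR_BGR2GRAY);g=cv2.resize(g,None,fx=8,fy=8,interpolation=cv2.INTER_CUBIC)
    n,l,st,ce=cv2.connectedComponentsWithStats((g<thr).astype(np.uint8));i=1+np.argmax(st[1:,4])
    return c-r+(ce[i]+.5)/8-.5,st[i,2:4]/8
E
python3 - <<'E'
from wells import *
im=read_camera('scene');cv2.imwrite('pics/s6.png',im);old=cv2.imread('pics/scene0.png')
for nm,i in(('old',old),('new',im)):
    for k,uv,r in(('small',(317.6,184.9),4),('med',(336.5,185.3),6),('large',(333.5,176.8),8)):
        c,wh=dark(i,uv,r,105);p=ray('scene',c,.05)[:2];print(nm,k,c.round(2),wh,p.round(4),'carrier',(p-Rs@np.array(W[k])/1000).round(4))
s=cv2.resize(im[125:205,300:380],(560,560),interpolation=cv2.INTER_CUBIC);cv2.imwrite('pics/c6.png',s)
g=cv2.cvtColor(old,cv2.COLOR_BGR2GRAY)[150:184,314:332]
print(g)
E
```

```text
old small [317.25 185.  ] [2.875 1.25 ] [ 0.5771 -0.0916] carrier [ 0.5619 -0.1289]
old med [336.07 185.6 ] [7.75 3.75] [ 0.5413 -0.1238] carrier [ 0.5617 -0.1282]
old large [332.29 177.12] [13.75  7.  ] [ 0.5767 -0.1483] carrier [ 0.5609 -0.1254]
new small [314.47 189.18] [2.375 0.875] [ 0.5681 -0.0721] carrier [ 0.553  -0.1094]
new med [335.62 185.51] [7.    3.125] [ 0.5424 -0.1233] carrier [ 0.5628 -0.1277]
new large [331.89 176.98] [13.125  6.375] [ 0.5779 -0.148 ] carrier [ 0.5621 -0.1252]
[[198 206 210 211 210 212 211 206 205 207 212 210 208 207 210 208 210 210]
 [182 190 198 205 208 206 192 170 166 183 197 202 207 210 209 209 210 208]
 [163 175 181 185 185 170 137  99  90 109 129 154 185 207 209 209 210 209]
 [127 143 156 163 152 109  66  39  32  38  50  90 157 205 211 210 210 210]
 [111 115 123 131 112  60  20  17  13  14  14  57 145 202 207 205 207 209]
 [167 144 118 104  81  32   4   7   9   7   7  58 145 196 188 168 182 196]
 [205 191 171 140  91  35   8   6   4   3  11  58 142 183 149 100 109 129]
 [210 210 205 191 142  57   6   3   6   5   6  60 139 168 123  68  49  51]

[... 1250 characters left out ...]
191 164 134 109  93  92]
 [105 112 130 152 163 151 122 103 135 185 204 199 159 112  86  74  70  72]
 [116 115 126 151 174 171 143 112 117 153 175 169 124  79  64  55  53  52]
 [122 141 167 187 199 202 187 162 131 129 135 129  93  59  44  38  30  27]
 [131 160 186 200 206 208 207 198 184 165 135 111  90  62  37  23  17  17]
 [176 186 193 195 197 199 201 202 205 196 166 120 104  87  69  50  39  34]
 [206 205 200 198 194 192 193 196 199 199 182 146 133 129 116  97  83  71]
 [212 210 208 201 196 193 192 194 197 200 200 190 190 186 168 141 129 126]
 [211 212 209 209 203 202 196 197 203 208 210 209 210 208 202 191 189 189]
 [208 198 192 192 192 194 200 207 209 211 211 212 212 212 211 208 210 206]]
```

View pics/c6.png

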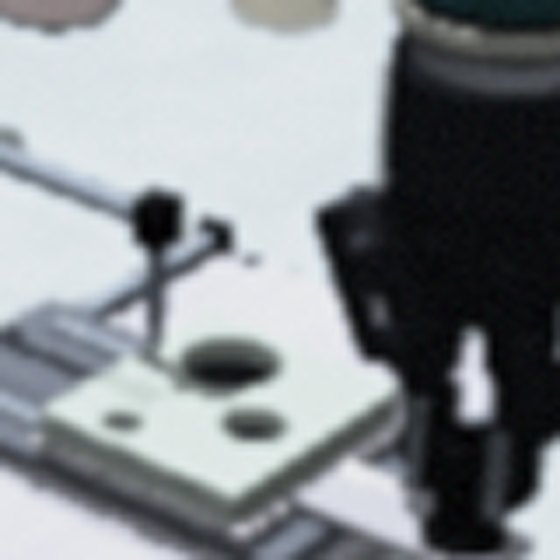

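Scene crop: the knob is gripped. The needle tip is at about (157,355) and the wells are small (122,420), medium (254,424) and large (229,363). To the small well: about -3.5 cm in tool x (stage y) and +1.2 cm in tool y (stage x).

```bash
python3 - <<'E'
from wells import *
f=lambda p:((p[0]+.5)/7-.5+300,(p[1]+.5)/7-.5+125)
t=ray('scene',f((157,356)),.058)[:2];print('tip',t)
for k,p in(('small',(122,420.5)),('med',(254.5,424.5)),('large',(229,363.5))):
    w=ray('scene',f(p),.05)[:2];c=w-Rs@np.array(W[k])/1000;print(k,c.round(4),'need stage mm',(1000*Rs.T@(t-w)).round(1))
E
python3 -m crank '[[[-0.3,0.1,0,0,0,0],[-0.6,0.2,0,0,0,0],[-0.6,0.2,0,0,0,0],[-0.6,0.2,0,0,0,0],[-0.6,0.2,0,0,0,0],[-0.5,0.2,0,0,0,0],[-0.3,0.1,0,0,0,0],[0,0,0,0,0,0]]]'
python3 -m crank '[[[0,0,0,0,0,0],[0,0,0,0,0,0]]]'
python3 go.py .4525 -.137 .05
python3 - <<'E'
from h import *
sc=read_camera('scene');cv2.imwrite('pics/s7.png',sc)
cv2.imwrite('pics/c7.png',cv2.resize(sc[140:210,285:365],(800,600),interpolation=cv2.INTER_CUBIC)[:, :])
E
```

```text
tip [ 0.59247802 -0.12535517]
small [ 0.5636 -0.1297] need stage mm [ 11.1 -33.9]
med [ 0.5632 -0.1294] need stage mm [49.5 -4.2]
large [ 0.563  -0.1278] need stage mm [15.5 24.2]
time: 19.87
tool_pos: [0.4687, -0.1732, 0.0525]
tcp_rot: [2.134, 2.303, 0.001]
wrist_force: [-1.1, -1.8, 5.7]
width: 0.287
grip_force: 39.3
time: 20.03
tool_pos: [0.4687, -0.1731, 0.0525]
tcp_rot: [2.133, 2.303, 0.001]
wrist_force: [-0.9, -2.1, 4.5]
width: 0.291
grip_force: 39.4
d_cm [ 3.72 -1.34  0.24] yaw 94.38
```

View pics/c7.png

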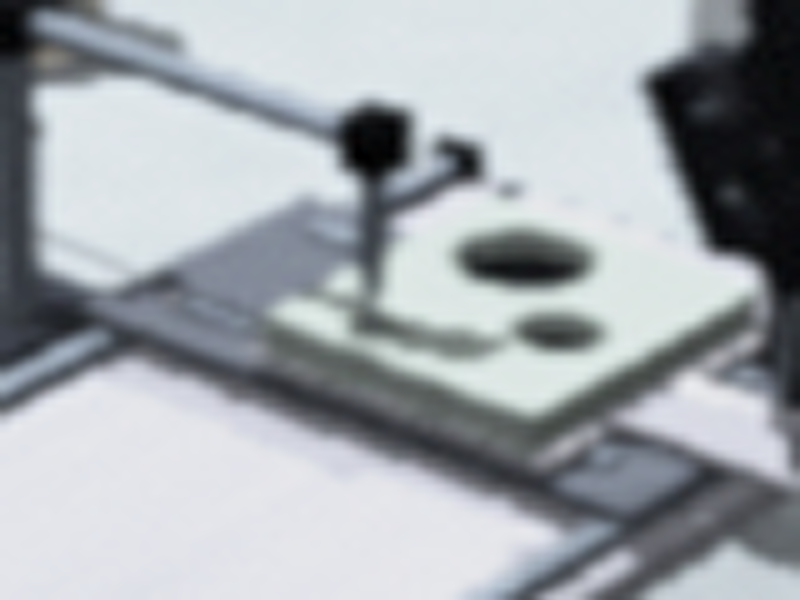

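```bash
python3 - <<'E'
from wells import *
f=lambda p:((p[0]+.5)/10-.5+285,(p[1]+.5)/8.571-.5+140)
t0=np.array([.5925,-.1252])
for nm,t in(('img',ray('scene',f((373,301)),.058)[:2]),('avg',t0)):
  print(nm,t)
  for k,p in(('med',(558,331)),('large',(525,258.5))):
    w=ray('scene',f(p),.05)[:2];c=w-Rs@np.array(W[k])/1000
    print(k,c.round(4),'tip in carrier frame',(1000*Rs.T@(t-c)).round(1))
# rim measurement of wells by brightness half level (plate ~200, thr 150) in sub-pixel
im=cv2.imread('pics/s7.png')
from wells import dark
for k,p,r in(('med',(558,331),7),('large',(525,258.5),10)):
    for thr in(120,150,170):
        q,wh=dark(im,f(p),r,thr);w=ray('scene',q,.05)[:2];c=w-Rs@np.array(W[k])/1000;print(thr,k,q.round(2),wh,(1000*Rs.T@(t0-c)).round(1))
# tip from top view: needle/head column in top0
g=cv2.cvtColor(cv2.imread('pics/top0.png'),cv2.COLOR_BGR2GRAY);print(g[160:176,336:352])
print(proj('top',[*t0,.058]),proj('top',[*t0,.12]))
E
```

```text
img [ 0.5954085  -0.12789034]
med [ 0.5786 -0.1638] tip in carrier frame [19.5 34.5]
large [ 0.5782 -0.1634] tip in carrier frame [19.9 34.1]
avg [ 0.5925 -0.1252]
med [ 0.5786 -0.1638] tip in carrier frame [16.8 37.4]
large [ 0.5782 -0.1634] tip in carrier frame [17.2 37. ]
120 med [337.59 171.55] [10.625  2.375] [-9.7 60.2]
150 med [340.3  178.36] [8.625 4.25 ] [17.3 36.5]
170 med [340.3  178.34] [9.25 4.75] [17.2 36.7]
120 large [336.84 169.99] [12.625  6.   ] [17.7 35.5]
150 large [336.86 169.89] [13.5    6.875] [17.4 35.9]
170 large [336.89 169.85] [14.125  7.375] [17.3 36.1]
[[ 83  76  74  79  55  43  51  41  37  39  41  42  46  71  85  84]
 [ 83  78  80  66  38  32  24  25  25  33  37  45  42  69  85  85]
 [ 80  76  72  55  30  32  30  26  31  25  33  41  38  81  98 106]
 [ 75  68  61  54  40  33  33  30  29  30  58  74  74 110 129 132]
 [127 129 131  93  38  29  33  30  27  23  40  70  74 113 128 131]
 [129 127 126 105  57  22  25  28  22  22  43  66  74 108 127 130]
 [132 129 132 109  55  20  22  17  23  20  56  73  75 110 129 126]
 [132 123 130 129  96  42  19  30  59  47  63  70  72 112 115  81]
 [129 128 127 127 129  80  35  51 107  98  74  74  73  91  78  33]
 [128 130 128 130 130  95  65 111 130 101  74  69  65  62  45  35]
 [130 129 126 127 131 128 128 125 129 127  97  69  64  40  29  27]
 [132 130 126 131 128 129 131  95 109 125  94  71  55  33  25  28]
 [125 127 130 129 130 128 127  98  75  73  68  68  46  26  27  33]
 [117 131 131 129 129 125 126  97  74  72  74  68  38  25  28  31]
 [126 132 129 129 129 127 133 124  97  72  73  66  40  18  26  30]
 [129 130 128 129 127 131 128 131 131  98  69  69  39  18  21  25]]
[344.75734595 167.44706532] [345.53809836 161.62370033]
```

```bash
python3 - <<'E'
from wells import *
for z in(.115,.12,.125): print('head',z,ray('top',(342.7,163.3),z)[:2].round(4),ray('scene',(322,156),z)[:2].round(4))
for uv in((342,168.8),(342,169.3)): print('tip top',ray('top',uv,.058)[:2].round(4))
def tri(a,b):
    A=[];B=[]
    for n,uv in(('top',a),('scene',b)):
        m=camera_model(n);P=m['camera_matrix']@np.c_[m['R'],m['t']]
        for i in(0,1):
            r=uv[i]*P[2]-P[i];A.append(r[:3]);B.append(-r[3])
    return np.linalg.lstsq(np.array(A),np.array(B),rcond=None)[0].round(4)
print(tri((342.7,163.3),(322,156)),tri((342,168.8),(321.6,175.8)))
t=np.array([.5925,-.1252])
for d in(0,.06,.125):
    X=[*(t+Rs@[d,0]),.12];print(d,proj('top',X),proj('scene',X))
g=cv2.cvtColor(cv2.imread('pics/top0.png'),cv2.COLOR_BGR2GRAY);print(g[120:160:4,330:352])
g=cv2.cvtColor(cv2.imread('pics/top0.png'),cv2.COLOR_BGR2GRAY)
E
```

```text
head 0.115 [ 0.5895 -0.1179] [ 0.5939 -0.125 ]
head 0.12 [ 0.5882 -0.1177] [ 0.5877 -0.1182]
head 0.125 [ 0.5869 -0.1176] [ 0.5814 -0.1114]
tip top [ 0.5889 -0.1176]
tip top [ 0.5875 -0.1176]
[ 0.5879 -0.1179  0.1201] [ 0.5875 -0.1177  0.0623]
0 [345.53809836 161.62370033] [322.4964596  154.43787486]
0.06 [343.09648021 139.48324986] [304.5759861  147.25972667]
0.125 [340.49902624 115.92968931] [286.11939134 139.86683204]
[[124 129 128 108  55  25  28  23  25  23  16  19  74 116 128 131 129 127
  127 128 132 128]
 [128 126 128 128 128  78  28  69 113 102  81 115 130 127 125 126 128 128
  129 130 130 129]
 [ 43  42  42  45  41  37  27  60 104 101  78  51  49  45  46  49  43  78
  116 132 127 129]
 [ 43  44  42  42  40  38  31  34  79 112  94  51  39  47  41  42  48  46
  104 128 127 132]
 [ 34  33  31  33  27  28  23  28  67 105 100  65  44  45  41  39  48  64
  110 125 127 129]
 [ 85  85  83  83  80  75  78  82  76  88 107  90  51  45  47  41  46  47
   45  74  86  86]
 [ 86  87  86  82  82  80  78  82  75  79 107 101  75  78  59  44  43  75
   86  85  82  67]
 [ 89 108 118  90  82  76  79  78  85  74  96  98  82  78  86  61  42  40
   69  85  88  87]
 [ 81 109 124 108  92  81  79  75  82  65  76 105  94  67  79  61  45  41
   73  89  89  83]
 [ 85  96 115 119  95  79  81  79  71  82  79  99  99  74  80  85  61  47
   45  75  84  86]]
```

The needle tip in the scene view ran into its own shadow. Triangulating the needle's head from both views gives (0.5879,-0.1179,0.120), and the top view's needle agrees at (0.588,-0.1177). I correct by +0.89 cm in tool x and -0.49 cm in tool y, then verify numerically.

```bash
python3 -m crank '[[[0.2,-0.1,0,0,0,0],[0.3,-0.2,0,0,0,0],[0.3,-0.15,0,0,0,0],[0.09,-0.04,0,0,0,0],[0,0,0,0,0,0],[0,0,0,0,0,0]]]'
cat > chk.py <<'E'
from wells import *
import sys
t=np.array([.588,-.1178]);im=read_camera('scene');s=read_state();p=np.array(s['tool_pos'])
cT=np.array([.5784,-.1636])+p[:2]-[.4687,-.1732];print('TCP',p.round(4),'tip in carrier by TCP',(1000*Rs.T@(t-cT)).round(1))
for k in sys.argv[1:]:
    w=cT+Rs@np.array(W[k])/1000;q,wh=dark(im,proj('scene',[*w,.05]),{'small':5,'med':7,'large':10}[k],150)
    c=ray('scene',q,.05)[:2]-Rs@np.array(W[k])/1000;print(k,wh,'by scene',(1000*Rs.T@(t-c)).round(1))
E
python3 chk.py small med large
```

```text
time: 20.58
tool_pos: [0.4631, -0.1637, 0.0524]
tcp_rot: [2.133, 2.303, 0.002]
wrist_force: [0.7, 0.0, 7.9]
width: 0.289
grip_force: 39.7
TCP [ 0.4631 -0.1637  0.0524] tip in carrier by TCP [18. 35.]
small [8.25  6.625] by scene [15.3 44. ]
med [11.375  4.25 ] by scene [17.  33.9]
large [13.75   6.875] by scene [18.4 33.9]
```

```bash
python3 -m crank '[[[-0.1,0,0,0,0,0],[0,0,0,0,0,0],[0,0,0,0,0,0],[0,0,0,0,0,0],[0,0,0,0,0,0],[0,0,0,0,0,0],[0,0,0,0,0,0],[0,0,0,0,0,0]]]' >/dev/null
python3 -m crank '[[[0,0,0,0,0,0],[0,0,0,0,0,0],[0,0,0,0,0,0],[0,0,0,0,0,0],[0,0,0,0,0,0],[0,0,0,0,0,0],[0,0,0,0,0,0],[0,0,0,0,0,0]]]' >/dev/null
python3 chk.py med large
python3 -m crank '[[[0,0,0,0,0,0],[0,0,0,0,0,0],[0,0,0,0,0,0],[0,0,0,0,0,0],[0,0,0,0,0,0],[0,0,0,0,0,0]]]'

```

```text
TCP [ 0.4631 -0.1644  0.0524] tip in carrier by TCP [18.  35.8]
med [11.5    4.375] by scene [17.  34.4]
large [13.625  6.75 ] by scene [18.4 34.6]
time: 22.52
tool_pos: [0.4632, -0.1644, 0.0524]
tcp_rot: [2.134, 2.303, 0.002]
wrist_force: [1.3, 0.3, 8.0]
width: 0.291
grip_force: 39.8
```

```bash
python3 -m crank '[[[0.2,0.25,0,0,0,0],[0.5,0.65,0,0,0,0],[0.6,0.75,0,0,0,0],[0.6,0.75,0,0,0,0],[0.6,0.75,0,0,0,0],[0.4,0.5,0,0,0,0],[0.1,0.15,0,0,0,0],[0,0,0,0,0,0]]]'
python3 -m crank '[[[0,0,0,0,0,0],[0,0,0,0,0,0]]]' >/dev/null
python3 chk.py med large small
```

```text
time: 23.18
tool_pos: [0.4989, -0.1314, 0.0524]
tcp_rot: [2.133, 2.304, 0.002]
wrist_force: [1.5, -0.2, 9.2]
width: 0.289
grip_force: 39.8
TCP [ 0.4989 -0.1314  0.0525] tip in carrier by TCP [-20.2   5.6]
med [15.    9.75] by scene [-27.7  15. ]
large [18.25 21.  ] by scene [-13.4   7. ]
small [7.625 3.875] by scene [-14.  -14.1]
```

```bash
python3 -m crank '[[[0,0,0,0,0,0],[0,0,0,0,0,0],[0,0,0,0,0,0],[0,0,0,0,0,0],[0,0,0,0,0,0],[0,0,0,0,0,0],[0,0,0,0,0,0],[0,0,0,0,0,0]]]' >/dev/null
python3 -m crank '[[[0,0,0,0,0,0],[0,0,0,0,0,0],[0,0,0,0,0,0],[0,0,0,0,0,0],[0,0,0,0,0,0],[0,0,0,0,0,0],[0,0,0,0,0,0],[0,0,0,0,0,0]]]'
python3 - <<'E'
from wells import *
im=read_camera('scene');cv2.imwrite('pics/s8.png',im)
t=np.array([.588,-.1178]);C=t-Rs@[-.02,.006]
for k in('large','small'):
    u=proj('scene',[*(C+Rs@np.array(W[k])/1000),.05]);print(k,u.round(1));u=u.astype(int);print(cv2.cvtColor(im,cv2.COLOR_BGR2GRAY)[u[1]-6:u[1]+7,u[0]-10:u[0]+11])
E
```

```text
time: 24.73
tool_pos: [0.4988, -0.1314, 0.0525]
tcp_rot: [2.134, 2.303, 0.003]
wrist_force: [1.0, 0.8, 7.7]
width: 0.285
grip_force: 39.8
large [318.4 171.1]
[[226 224 226 226 226 227 227 226 227 227 218 192 141  85  67  93 156 200
  218 226 228]
 [224 225 225 226 226 227 228 227 227 226 225 212 168  96  74 127 192 226
  229 229 229]
 [222 225 225 227 226 225 224 219 216 212 214 207 171  99  75 136 201 227
  229 227 228]
 [212 226 228 226 219 204 188 171 158 151 150 149 124  82  77 132 196 223
  228 229 229]
 [187 213 222 216 188 154 124 110  97  95  95  94  86  70  69 106 167 207
  227 228 228]
 [151 171 186 181 138 101  85  78  79  76  77  76  74  64  66  84 123 175
  215 227 227]
 [156 153 152 132  94  72  62  58  55  51  51  51  55  60  62  72  96 147
  201 225 226]
 [206 201 182 146 102  58  38  31  27  31  22  25  39  48  55  58  92 151
  203 224 227]
 [225 224 218 201 167 105  57  29  23  18  16  19  30  45  58  82 128 182
  217 226 227]
 [220 226 226 225 215 183 142 107  92  78  56  46  46  60 106 161 199 218
  226 228 226]
 [212 216 219 226 226 220 209 199 193 176 142 117 10
[... 693 characters left out ...]
0 227 229 228 227 221 199 175 167 167 180 205 223 226 225 224
  222 217 213]
 [129 155 184 208 220 224 226 210 166 118 105 107 131 177 214 227 226 226
  226 224 222]
 [111 109 129 152 168 188 208 206 177 136 121 122 147 189 218 227 226 226
  227 227 226]
 [118 100  99 104 111 132 157 180 188 193 198 200 206 218 227 227 225 226
  227 226 227]
 [132 107  98  94  95  99 109 126 148 179 206 220 225 227 228 228 227 226
  227 227 227]
 [119 112 107  97  95  95  96  98 102 125 156 188 207 220 225 228 227 228
  227 228 227]
 [ 94 102 104 101  97  97  97  95  90  97 110 130 153 175 200 217 224 226
  228 227 227]
 [ 66  72  83  90  91  97 104 101  99  99  95  99 104 118 142 161 185 208
  223 226 228]]
```

Predicted and observed well positions agree to about 0.2 px. Now the large well.

```bash
python3 -m crank '[[[0.2,-0.25,0,0,0,0],[0.5,-0.55,0,0,0,0],[0.6,-0.65,0,0,0,0],[0.6,-0.7,0,0,0,0],[0.6,-0.65,0,0,0,0],[0.4,-0.45,0,0,0,0],[0.1,-0.15,0,0,0,0],[0,0,0,0,0,0]]]' >/dev/null
python3 -m crank '[[[0,0,0,0,0,0],[0,0,0,0,0,0]]]'
python3 chk.py med small
```

```text
time: 25.62
tool_pos: [0.4616, -0.104, 0.0524]
tcp_rot: [2.135, 2.304, 0.001]
wrist_force: [-1.4, 1.1, 11.9]
width: 0.292
grip_force: 40.5
TCP [ 0.4616 -0.104   0.0524] tip in carrier by TCP [ 14.8 -24.6]
med [8.875 4.5  ] by scene [ 15.1 -25.3]
small [8.375 4.25 ] by scene [ 23.3 -44.3]
```

```bash
python3 -m crank '[[[-0.08,0.08,0,0,0,0],[0,0,0,0,0,0],[0,0,0,0,0,0],[0,0,0,0,0,0],[0,0,0,0,0,0],[0,0,0,0,0,0],[0,0,0,0,0,0],[0,0,0,0,0,0]]]' >/dev/null
python3 -m crank '[[[0,0,0,0,0,0],[0,0,0,0,0,0],[0,0,0,0,0,0],[0,0,0,0,0,0],[0,0,0,0,0,0],[0,0,0,0,0,0],[0,0,0,0,0,0],[0,0,0,0,0,0]]]' >/dev/null
python3 chk.py med
python3 -m crank '[[[0,0,0,0,0,0],[0,0,0,0,0,0],[0,0,0,0,0,0],[0,0,0,0,0,0],[0,0,0,0,0,0]]]' 5.5
python3 -m crank '[[[0,0,-0.5,0,0,0],[0,0,-2,0,0,0],[0,0,-4,0,0,0],[0,0,-4,0,0,0],[0,0,-4,0,0,0],[1,0,-2,0,0,0],[2.5,0,-1,0,0,0],[3.5,0,0,0,0,0]]]'
python3 -m crank '[[[3.8,0,0,0,0,0],[3.8,0,0,0,0,0],[3.8,0,0,0,0,0],[3.5,0,0,0,0,0],[2,0,0,0,0,0],[0,0,0,0,0,0],[0,0,0,0,0,0]]]'
python3 - <<'E'
from wells import *
from fit import fit
im=read_camera('top');sc=read_camera('scene');cv2.imwrite('pics/t9.png',im);cv2.imwrite('pics/s9.png',sc)
t=np.array([.588,-.1178]);C=t-Rs@[.014,-.024]
for k,r in(('small',6),('med',8)):
  for n,i,th in(('top',im,75),('scene',sc,150)):
    w=[*(C+Rs@np.array(W[k])/1000),.05];q,wh=dark(i,proj(n,w),r,th);c=ray(n,q,.05)[:2]-Rs@np.array(W[k])/1000;print(n,k,wh,(1000*Rs.T@(t-c)).round(1))
print('stack',fit('top',im,(.4719,.2594,.042)))
d=cv2.absdiff(im,cv2.imread('pics/top0.png')).max(2)>45
n,l,st,ce=cv2.connectedComponentsWithStats(d.astype(np.uint8));print([tuple(s) for s in st[1:] if s[4]>25])
E
```

```text
TCP [ 0.4624 -0.1047  0.0524] tip in carrier by TCP [ 14.1 -23.8]
med [8.875 4.75 ] by scene [ 14.5 -24.5]
time: 27.47
tool_pos: [0.4615, -0.105, 0.0506]
tcp_rot: [-2.134, -2.304, 0.001]
wrist_force: [0.0, -0.2, 0.1]
width: 0.642
grip_force: 0.0
time: 28.13
tool_pos: [0.4596, -0.0366, 0.2309]
tcp_rot: [2.134, 2.296, 0.006]
wrist_force: [1.1, -0.0, -0.7]
width: 0.645
grip_force: 0.0
time: 28.72
tool_pos: [0.4437, 0.1338, 0.2264]
tcp_rot: [2.132, 2.308, -0.001]
wrist_force: [0.4, 0.2, 0.3]
width: 0.649
grip_force: 0.0
top small [4.75 5.  ] [ 13.7 -23.7]
scene small [10.875  5.375] [ 21.9 -43.6]
top med [8.5   8.625] [ 13.7 -24.1]
scene med [9.625 5.375] [ 14.5 -24.3]
stack (51, array([0.4712, 0.2588, 0.0266]))
[(np.int32(348), np.int32(136), np.int32(11), np.int32(7), np.int32(34)), (np.int32(354), np.int32(142), np.int32(8), np.int32(20), np.int32(116)), (np.int32(348), np.int32(144), np.int32(7), np.int32(19), np.int32(83)), (np.int32(158), np.int32(149), np.int32(113), np.int32(251), np.int32(14853)), (np.int32(375), np.int32(154), np.int32(17), np.int32(12), np.int32(33)), (np.int3
[... 704 characters left out ...]
 np.int32(8), np.int32(65)), (np.int32(332), np.int32(206), np.int32(29), np.int32(27), np.int32(411)), (np.int32(267), np.int32(230), np.int32(15), np.int32(7), np.int32(66)), (np.int32(269), np.int32(239), np.int32(12), np.int32(7), np.int32(38)), (np.int32(269), np.int32(247), np.int32(17), np.int32(8), np.int32(49)), (np.int32(270), np.int32(248), np.int32(58), np.int32(44), np.int32(1376)), (np.int32(427), np.int32(307), np.int32(213), np.int32(93), np.int32(9288)), (np.int32(261), np.int32(314), np.int32(145), np.int32(86), np.int32(6031)), (np.int32(281), np.int32(356), np.int32(20), np.int32(13), np.int32(104)), (np.int32(279), np.int32(394), np.int32(29), np.int32(6), np.int32(71))]
```

After release, the camera checks that aren't disturbed by shadow put the pointer over the large well to within 0.5 mm. I hand the job in.

```bash
python3 -c "
from workcell import *
print(finish_job())"
```

```text
the job is handed in; nothing more can be done
None
```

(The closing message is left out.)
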